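# Fit the right battery pack into the opened instrument

### The arm

A 6-joint arm with a two-finger parallel gripper is mounted at the origin on the work surface. World frame = base frame: x ahead of the robot, y to its left, z up, the work surface at z = 0. Lengths are in mm, angles in rad, forces in N, time in s.
With the tool pointing down it reaches from about 400 to 925 mm from the base axis. Payload 12.5 kg.
Tool frame: the origin (TCP) lies on the centre line of the jaws, within the pads' length; the fingertips stand 11 mm ahead of it and the grasp point (between the pads) lies 8 mm behind it; z points along the fingers, y is the direction in which the jaws open and shut (so a half turn about z gives the same grasp; the last joint's range is limited). The gripper opens to 95 mm and grips with 3 to 60 N. Pads are 20 mm wide; open, the fingers measure 119 mm over their backs; the gripper's body (75 mm by 180 mm) begins 59 mm behind the grasp point.
Start: joints at [1.084, 0.491, 1.559, -0, 1.092, -0.106], TCP at [232.274, 580.254, 225.661] pointing down, gripper open.
Joint ranges: [-3.1, 3.1], [-0.84, 2.19], [0.05, 2.79], [-1.13, 4.28], [0.06, 2.93], [-2.69, 2.69]. Speed limits (rad/s): [2.22, 2.22, 2.79, 3.14, 3.14, 3.14].

### API

Orientations are given as a 3x3 rotation matrix whose columns are the frame's x, y, z axes.
In Python, from cell import get_state, imaging, bot gives the robot as it stands.
- The arm moves only by the tool send_rows, never from a script. Its argument "targets" is a list that holds one entry, the list of rows, each a list of 4 numbers: the shift along the tool's x, y, z each as a share of 0.2 m, from -1 to 1, then the turn about the tool's z as a share of 6 degrees, from -1 to 1. A call has exactly 10 rows; each row shifts and turns the commanded pose from where the row before left it, along the tool's axes as they then stand; what a row does not reach is not made up. A row lasts 1/10 s, in which the tool goes at most 50 mm and 8.59 degrees, less where a joint would pass 70% of its speed; a pose out of reach is approached as far as the arm can. A call with a number of a shift or a turn outside -1 to 1 is refused whole. A call with a gripper value outside its range is refused whole. "fingers" is the gripper's target within -1 to 1 (shut at 1, half-way at 0, fully open at -1), set as the call begins (left out, the last holds). The fingers move at their own pace and stop on an object; the grip force is fixed at half the most. Time passes only in rows, so rows that do not move let the fingers close, or fill a call up. It gives the time, the measured TCP pose, the force and the opening at its end, in the units of the state.
- get_state(): the state, without advancing time (a new reading comes with each control period).
- imaging.camera(name): name is "side" or "top"; returns a dict with "img" (420x560x3 uint8, red, green, blue), "vfov" (degrees; the focal length in pixels is half the picture's height over the tangent of half this angle, whatever the lens; pixels are square), "cx", "cy" (the principal point, pixels), "k1" (the pictures are not rectified: a ray, as slopes to the right and down, at radius r is drawn at 1 + k1 r^2 times it, then the intrinsics apply), "R" (3x3) and "t" (3): a world point X has camera coordinates R X + t. Camera axes: x right, y down, z forward; pixel columns grow to the right and rows downward; lengths in mm; the calibration is good to about 2 mm. A picture is of the moment at which its call begins. There is no depth.
- bot.hand_in(): hands the job in, once; it reports no verdict.
The state is a dict: "clock": time; "joint_pos": joint angles; "joint_vel": joint speeds; "joint_torque": joint torques, N m; "tool_pos": TCP position; "tcp_rot": TCP orientation; "force": force on the tool from outside, world axes, zero at the start; "wrist_torque": the same for the moment, N m; "opening": opening from 0.0 (shut) to 1.0 (fully open).
Only numpy, scipy, OpenCV 4.12 (cv2) and the standard library are available. Lean on these libraries where they do the work, as an engineer would, in place of code of your own. Each camera call takes 0.05 s, during which the arm holds its last target. There are 200 camera calls.

### The job

Of the three look-alike battery packs, take the one whose length is right for the empty bay of the instrument on the grey mat, and fit it there: one end in against the spring contact, then the other end pressed down so that the pack lies flat and flush with the housing, held by the spring. Do not push hard on the open instrument, and leave the other packs and the things lying around where they are.

Things in the scene. Friction and masses are not known exactly. Their poses are not given: they have to be found in the camera images.
- mat: Thin grey rubber mat, 280 x 240 mm, flat on the green bench (1 mm, nothing can catch on it). Origin: its centre on the bench. The instrument to be served stands on it, its origin within about 20 mm of the mat's origin; the other one is more than 200 mm away.
- unit_a: Instrument fixed to the bench face down, open grey housing 200 (x) x 150 (y) x 30 mm high. Origin: centre of its underside; x along the battery bay, its +x end towards the robot, z up. In its opening sits a darker bay frame that takes the 102 mm pack: see its bay point. For x -45 to +45 the housing's sides are cut away to the bay floor as finger room. Served only if on the mat.
- unit_b: Instrument fixed to the bench face down, open grey housing 200 (x) x 150 (y) x 30 mm high. Origin: centre of its underside; x along the battery bay, its +x end towards the robot, z up. In its opening sits a darker bay frame that takes the 114 mm pack: see its bay point. For x -45 to +45 the housing's sides are cut away to the bay floor as finger room. Served only if on the mat.
- bay_a (a point): Middle of the bay floor of unit_a, 10 mm above the bench, axes as the unit's. Bay frame: end walls at x = +51 and -59, 56 wide, walls 20 high with 8 mm long side guides in the corners. BUT the whole frame, contact too, is screwed down up to 12 mm off along x, either way, not reported: see or feel it. A fitted pack lies flat on the floor against the +x wall.
- bay_b (a point): Middle of the bay floor of unit_b, 10 mm above the bench, axes as the unit's. Bay frame: end walls at x = +57 and -65, 56 wide, walls 20 high with 8 mm long side guides in the corners. BUT the whole frame, contact too, is screwed down up to 12 mm off along x, either way, not reported: see or feel it. A fitted pack lies flat on the floor against the +x wall.
- contact_a (a point): Spring contact in unit_a's -x end wall: white, 3 brass strips, 30 wide, 2 to 9 mm above the floor. Free face 47 mm before the bay point (frame in the middle), 12 mm out of the wall. Gives 11.5 mm at 1.5 N/mm, only along x; 4 mm with the pack fitted. It blocks a pack lowered level: put the -x end in low, +x end 15-20 degrees up, push to some 10 N, tip down.
- contact_b (a point): Spring contact in unit_b's -x end wall: white, 3 brass strips, 30 wide, 2 to 9 mm above the floor. Free face 53 mm before the bay point (frame in the middle), 12 mm out of the wall. Gives 11.5 mm at 1.5 N/mm, only along x; 4 mm with the pack fitted. It blocks a pack lowered level: put the -x end in low, +x end 15-20 degrees up, push to some 10 N, tip down.
- pack_90: Battery pack, a plain dark flat block with a grey band, 90 long (x) x 50 wide (y) x 20 mm thick, about 150 g, both ends and both faces alike. Loose, lying flat on the bench. Origin: centre of its underside, z up. Fits neither instrument.
- pack_102: Battery pack, a plain dark flat block with a grey band, 102 long (x) x 50 wide (y) x 20 mm thick, about 170 g, both ends and both faces alike. Loose, lying flat on the bench. Origin: centre of its underside, z up.
- pack_114: Battery pack, a plain dark flat block with a grey band, 114 long (x) x 50 wide (y) x 20 mm thick, about 190 g, both ends and both faces alike. Loose, lying flat on the bench. Origin: centre of its underside, z up.
- screwdriver: Bystander: screwdriver about 170 mm long lying beyond the work. Leave alone.
- cover: Bystander: the battery cover, a grey plate 70 x 130 x 6 mm with a 3 mm rib. Leave alone.
- suction: Bystander: black suction lifter standing on its cup, 56 mm across, 50 mm high. Leave alone.
Not all that is in view belongs to the job. What is shaped like the pack_102 but purple or turquoise is not meant.

How it is judged (in metres and radians):
At the end, for the whole second after the job is handed in: The pack fitting the instrument on the mat (102 mm for unit_a, 114 mm for unit_b) is in its bay: within 16 mm along x, 6 mm along y, 2 mm in height and 0.03 rad of tilt of the bay point; packs at rest; other packs and bystanders within 40 mm of their starts (((horizontal distance between unit_a and mat below 0.08 m and x of pack_102 in the frame of bay_a between -0.016 and 0.016 m and y of pack_102 in the frame of bay_a between -0.006 and 0.006 m and z of pack_102 in the frame of bay_a between -0.002 and 0.002 m and angle between the z axis of pack_102 and the z axis of bay_a, either way round below 0.03 rad and distance of each of pack_90, pack_114 from where it was at the start of the episode below 0.04 m) or (horizontal distance between unit_b and mat below 0.08 m and x of pack_114 in the frame of bay_b between -0.016 and 0.016 m and y of pack_114 in the frame of bay_b between -0.006 and 0.006 m and z of pack_114 in the frame of bay_b between -0.002 and 0.002 m and angle between the z axis of pack_114 and the z axis of bay_b, either way round below 0.03 rad and distance of each of pack_90, pack_102 from where it was at the start of the episode below 0.04 m)) and linear speed of each of pack_90, pack_102, pack_114 below 0.02 m/s and distance of each of screwdriver, cover, suction from where it was at the start of the episode below 0.04 m); the robot touches nothing.
It fails at once if a pack that does not fit the instrument on the mat, or a bystander, is moved more than 40 mm (distance of any of pack_90, screwdriver, cover, suction from where it was at the start of the episode above 0.04 m or (horizontal distance between unit_a and mat below 0.08 m and distance of pack_114 from where it was at the start of the episode above 0.04 m) or (horizontal distance between unit_b and mat below 0.08 m and distance of pack_102 from where it was at the start of the episode above 0.04 m)).
It fails at once if a pack or the robot pushes on an instrument with more than 100 N (contact force between any of the arm, the fingers, pack_102, pack_114 and unit_a above 100 N or contact force between any of the arm, the fingers, pack_102, pack_114 and unit_b above 100 N).
It also fails if it takes over 51 s, if anything falls off the work surface, if the arm or the gripper's body presses on something with over 40 N, if the wrist force passes 120 N, or if a joint passes its speed limit or range.

## Working session

There is one attempt and no reset: what is moved stays moved. The work goes in short steps, Python scripts to look and compute and a tool call to move; the robot and the scene stay as the last step left them, time stands still between calls to the robot, and variables do not carry over. Pictures are saved under pics/ and viewed, about 8 in all and at most 12, crops included, and the job is handed in when it is done.

Besides the shell and the picture viewer there is one more tool, called after ">>>" in YAML: its name, and indented under it one key for each argument. send_rows: Moves the arm, as the interface text tells. Shift numbers are shares of 0.2 m and turn numbers shares of 6 degrees, none past 1 either way. Its arguments: {"type":"object","properties":{"targets":{"type":"array"},"fingers":{"type":"number"}},"required":["targets"]}

```bash
mkdir -p pics; ls; python3 - <<'E'
from cell import get_state, imaging, bot
import cv2, numpy as np
s=get_state(); print(s)
for n in("top","side"):
    c=imaging.camera(n); np.savez(f"{n}0.npz",**c)
    cv2.imwrite(f"pics/{n}0.png",c["img"][:,:,::-1])
    print(n,{k:v for k,v in c.items() if k!="img"})
E
```

```text
pics
{'clock': 0.0, 'joint_pos': array([ 1.08442511e+00,  4.91531625e-01,  1.55947348e+00,  3.97065657e-06,
        1.09166512e+00, -1.05589776e-01]), 'joint_vel': array([-0.00014996,  0.00249954, -0.00120905, -0.00095223, -0.00119478,
       -0.00044314]), 'joint_torque': array([ 1.69870324e-03, -6.12654305e+01, -2.58183396e+01,  6.93696295e-02,
        4.81658941e-02, -1.17371228e-04]), 'tool_pos': array([232.14036305, 580.03616791, 225.07081311]), 'tcp_rot': array([[-9.28373788e-01,  3.71647486e-01, -5.06795574e-04],
       [ 3.71647813e-01,  9.28373308e-01, -9.50965825e-04],
       [ 1.17071426e-04, -1.07120121e-03, -9.99999419e-01]]), 'force': array([-0.75666001, -0.53489784, -0.11155342]), 'wrist_torque': array([-0.02458527,  0.00191813,  0.01316455]), 'opening': 1.0021221483561553}
top {'vfov': 55.83338481405074, 'cx': 276.990439254284, 'cy': 217.16297267119376, 'k1': -0.07914484920420015, 'R': array([[ 9.16184392e-03, -9.99957100e-01,  1.36372740e-03],
       [-9.83439983e-01, -9.25735205e-03, -1.80997517e-01],
       [ 1.81002377e-01,  3.17126953e-04, -9.83482607e-01]]), 't': array([  52.75036933,  618.61565477, 1121.09567577])}
side {'vfov': 48.31124443502647, 'cx': 276.16443018746645, 'cy': 212.55304926403764, 'k1': -0.06812485021375257, 'R': array([[ 0.97073944, -0.23992006,  0.01016341],
       [-0.14249959, -0.60960039, -0.77979564],
       [ 0.19328424,  0.7555301 , -0.62595165]]), 't': array([-589.33265838,  144.94011894, 1044.80734388])}
```

View pics/top0.png

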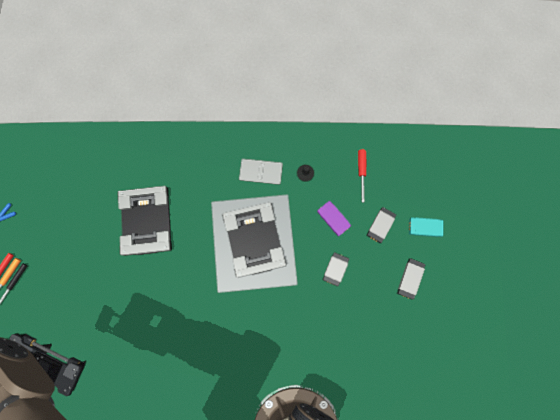

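View pics/side0.png

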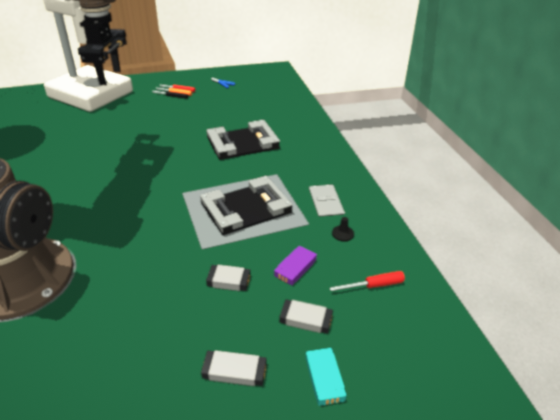

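The top view shows the mat unit near (255,240), the other unit near (145,220), and packs near (336,269), (382,225) and (412,279). The purple and turquoise blocks are decoys. Next I'll measure the packs and take close crops of the unit.

```bash
cat > h.py <<'E'
import numpy as np, cv2
def K(c):
    h=c["img"].shape[0]; f=h/2/np.tan(np.radians(float(c["vfov"]))/2)
    return f
def ray(c,uv):
    uv=np.atleast_2d(uv).astype(float); f=K(c)
    d=(uv-[float(c["cx"]),float(c["cy"])])/f; s=d.copy()
    for _ in range(20): s=d/(1+float(c["k1"])*(s**2).sum(1,keepdims=True))
    R=c["R"]; o=-R.T@c["t"]
    return o,np.c_[s,np.ones(len(s))]@R
def plane(c,uv,z):
    o,d=ray(c,uv); return o+d*((z-o[2])/d[:,2])[:,None]
def proj(c,X):
    p=np.atleast_2d(X)@c["R"].T+c["t"]; s=p[:,:2]/p[:,2:]
    return s*(1+float(c["k1"])*(s**2).sum(1,keepdims=True))*K(c)+[float(c["cx"]),float(c["cy"])]
def rectify(c,x0,x1,y0,y1,z,k=2):
    """plan view at height z, k px/mm; rows: x decreasing, cols: y decreasing"""
    xs=np.arange(x1,x0,-1/k); ys=np.arange(y1,y0,-1/k)
    X,Y=np.meshgrid(xs,ys,indexing="ij")
    m=proj(c,np.c_[X.ravel(),Y.ravel(),np.full(X.size,z)]).reshape(*X.shape,2).astype(np.float32)
    return cv2.remap(c["img"],m[...,0],m[...,1],cv2.INTER_CUBIC)
E
python3 - <<'E'
from h import *
for n in("top","side"):
    c=dict(np.load(n+"0.npz")); print(n,"cam",-c["R"].T@c["t"])
    hsv=cv2.cvtColor(c["img"],cv2.COLOR_RGB2HSV)
    grn=(hsv[...,1]>100)|(hsv[...,2]<0)
    m=(~grn).astype(np.uint8)*255
    # dark pack ends: low saturation too
    cs,_=cv2.findContours(m,cv2.RETR_EXTERNAL,cv2.CHAIN_APPROX_NONE)
    for k in cs:
        a=cv2.contourArea(k)
        if 150<a<12000:
            P=plane(c,k[:,0],20.)[:,:2].astype(np.float32)
            (cx,cy),(w,h),an=cv2.minAreaRect(P)
            print(k[:,0].mean(0).round(),int(a),"centre",round(cx,1),round(cy,1),"size",round(w,1),round(h,1),"ang",round(an,1))
c=dict(np.load("top0.npz"))
matc=plane(c,[[255,243]],0)[0]; print(matc)
x,y=matc[:2]
cv2.imwrite("pics/rect.png",rectify(c,x-130,x+130,y-150,y+150,30,2)[:,:,::-1])
s=dict(np.load("side0.npz"))
cv2.imwrite("pics/srect.png",cv2.resize(s["img"][165:250,175:315],None,fx=5,fy=5,interpolation=cv2.INTER_CUBIC)[:,:,::-1])
E
```

```text
top cam [ 404.9670964    58.11931956 1214.47405882]
[295. 406.] 2102 centre 85.8 -1.1 size 95.2 234.8 ang 0.3
[ 35. 379.] 5164 centre 137.9 756.9 size 250.1 269.4 ang 3.8
[ 12. 283.] 165 centre 409.0 876.9 size 17.0 138.8 ang 59.0
[411. 279.] 673 centre 440.1 -346.8 size 58.5 117.3 ang 68.7
[336. 269.] 520 centre 469.0 -119.6 size 56.2 94.7 ang 67.6
[381. 226.] 547 centre 603.9 -261.8 size 56.3 107.6 ang 59.3
[253. 243.] 7146 centre 547.1 130.3 size 280.9 241.3 ang 6.1
[144. 221.] 3171 centre 612.1 470.3 size 209.2 161.1 ang 6.9
[305. 172.] 198 centre 768.1 -28.0 size 48.9 50.4 ang 0.6
[260. 171.] 890 centre 771.5 111.8 size 131.7 73.9 ang 84.2
side cam [ 390.79757303 -842.42057212  773.01218794]
[234. 368.] 1836 centre 439.9 -354.3 size 65.9 117.6 ang 68.9
[306. 316.] 1259 centre 602.5 -269.7 size 70.3 103.0 ang 60.4
[228. 277.] 910 centre 467.4 -128.5 size 73.1 93.5 ang 68.0
[295. 265.] 980 centre 621.0 -124.3 size 120.6 64.3 ang 40.8
[343. 230.] 258 centre 767.7 -32.4 size 85.2 46.7 ang 70.7
[326. 200.] 814 centre 765.9 91.9 size 138.2 74.6 ang 84.5
[242. 211.] 6006 centre 543.6 108.5 size 277.5 243.9 ang 6.2
[ 25. 243.] 7906 centre 10.5 197.6 size 164.5 686.4 ang 11.2
[242. 139.] 1787 centre 611.4 466.5 size 214.5 199.8 ang 6.9
[546.92592775 125.50307957   0.        ]
```

View pics/rect.png

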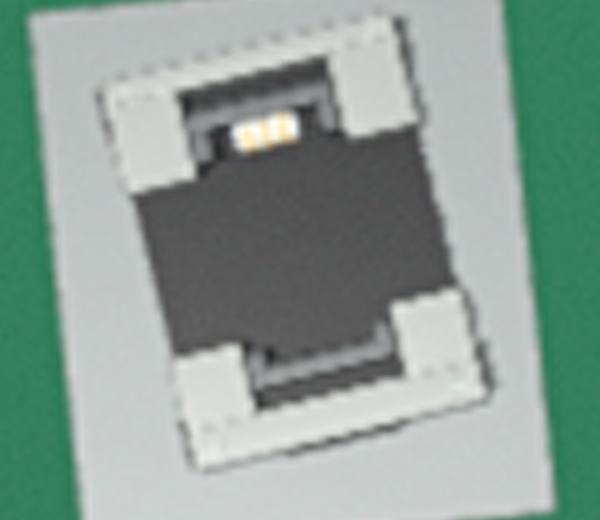

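View pics/srect.png

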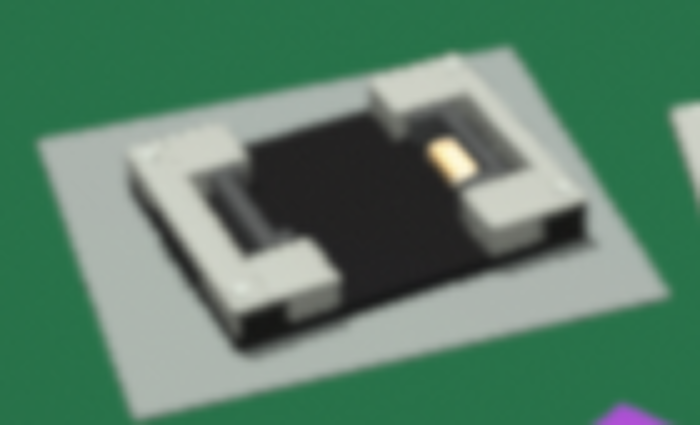

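Plan view at 2 px/mm: housing corners near (105,90), (400,18), (490,390), (200,470), yaw about 14°. The frame end walls are the thin grey strips at (261,104) and (321,362), and the contact is at (265,130). The gap between walls looks closer to 122 than 110, which suggests unit_b. I'll check with profiles along the axis of both units.

```bash
python3 - <<'E'
from h import *
c=dict(np.load("top0.npz")); 
g=c["img"].astype(int)
res=[]
for name,(u0,u1,v0,v1) in {"mat":(205,300,190,295),"other":(112,178,182,260)}.items():
    sub=c["img"][v0:v1,u0:u1]; gray=cv2.cvtColor(sub,cv2.COLOR_RGB2GRAY); hsv=cv2.cvtColor(sub,cv2.COLOR_RGB2HSV)
    m=((gray>199)).astype(np.uint8)
    pts=np.argwhere(m)[:,::-1]+[u0,v0]
    P=plane(c,pts,30.)[:,:2].astype(np.float32)
    r=cv2.minAreaRect(P); print(name,len(P),r)
    ce=np.array(r[0]); B=cv2.boxPoints(r)
    e=[B[1]-B[0],B[2]-B[1]]; ex=max(e,key=np.linalg.norm); ex=ex/np.linalg.norm(ex)
    if ex[0]>0: ex=-ex
    ey=np.array([-ex[1],ex[0]]); print(" ex",ex,"yaw",np.degrees(np.arctan2(ex[1],ex[0])))
    k=2; xs=np.arange(-110,110,1/k); ys=np.arange(-85,85,1/k)
    for z in (30,):
        X,Y=np.meshgrid(xs,ys)   # rows y
        W=ce+X[...,None]*ex+Y[...,None]*ey
        uv=proj(c,np.c_[W.reshape(-1,2),np.full(X.size,z)]).reshape(*X.shape,2).astype(np.float32)
        im=cv2.remap(c["img"],uv[...,0],uv[...,1],cv2.INTER_CUBIC)[::-1]
        res.append(im)
        gr=cv2.cvtColor(im[::-1],cv2.COLOR_RGB2GRAY).astype(float)
        prof=gr[(abs(ys)<26)&(abs(ys)>19)].mean(0); pc=gr[abs(ys)<10].mean(0); hs=gr[(abs(ys)>45)&(abs(ys)<60)].mean(0)
        f=lambda p:" ".join(f"{int(x)}:{int(v)}" for x,v in zip(xs[::4],p[::4]))
        print(" side|y|19-26",f(prof)); print(" mid",f(pc)); print(" arms",f(hs))
cv2.imwrite("pics/units.png",np.vstack(res)[:,:,::-1])
E
```

```text
mat 2466 ((536.5552368164062, 129.41290283203125), (250.7442626953125, 230.21046447753906), 6.227989196777344)
 ex [-0.99409807 -0.108485  ] yaw -173.772
 side|y|19-26 -110:175 -108:153 -106:138 -104:116 -102:89 -100:75 -98:79 -96:92 -94:107 -92:119 -90:127 -88:130 -86:126 -84:125 -82:121 -80:117 -78:124 -76:125 -74:111 -72:101 -70:97 -68:87 -66:77 -64:77 -62:78 -60:80 -58:80 -56:80 -54:82 -52:82 -50:82 -48:81 -46:82 -44:82 -42:81 -40:82 -38:84 -36:83 -34:84 -32:85 -30:84 -28:84 -26:85 -24:85 -22:85 -20:86 -18:86 -16:86 -14:86 -12:87 -10:87 -8:87 -6:87 -4:87 -2:88 0:89 2:89 4:89 6:89 8:89 10:90 12:90 14:90 16:90 18:90 20:90 22:92 24:92 26:91 28:87 30:84 32:88 34:100 36:118 38:137 40:150 42:153 44:141 46:118 48:112 50:112 52:97 54:86 56:100 58:125 60:144 62:171 64:197 66:210 68:216 70:217 72:220 74:220 76:216 78:191 80:173 82:178 84:186 86:189 88:194 90:205 92:204 94:204 96:204 98:204 100:204 102:204 104:204 106:204 108:204
 mid -110:209 -108:177 -106:125 -104:85 -102:72 -100:69 -98:71 -96:81 -94:101 -92:126 -90:139 -88:135 -86:136 -84:162 -82:205 -80:236 -78:244 -76:243 -74:239 -72:2
[... 3185 characters left out ...]
199 -90:200 -88:199 -86:201 -84:201 -82:196 -80:195 -78:197 -76:198 -74:198 -72:198 -70:199 -68:199 -66:200 -64:200 -62:201 -60:201 -58:201 -56:202 -54:202 -52:203 -50:205 -48:207 -46:208 -44:183 -42:132 -40:94 -38:73 -36:65 -34:66 -32:68 -30:69 -28:70 -26:70 -24:70 -22:70 -20:70 -18:71 -16:70 -14:71 -12:72 -10:72 -8:71 -6:71 -4:72 -2:72 0:73 2:72 4:72 6:72 8:72 10:73 12:73 14:74 16:74 18:74 20:74 22:74 24:74 26:75 28:75 30:76 32:76 34:75 36:72 38:68 40:78 42:116 44:166 46:198 48:208 50:208 52:206 54:206 56:206 58:206 60:207 62:208 64:209 66:210 68:211 70:211 72:204 74:198 76:198 78:203 80:206 82:206 84:207 86:208 88:209 90:210 92:212 94:215 96:221 98:211 100:172 102:114 104:83 106:88 108:97
```

View pics/units.png

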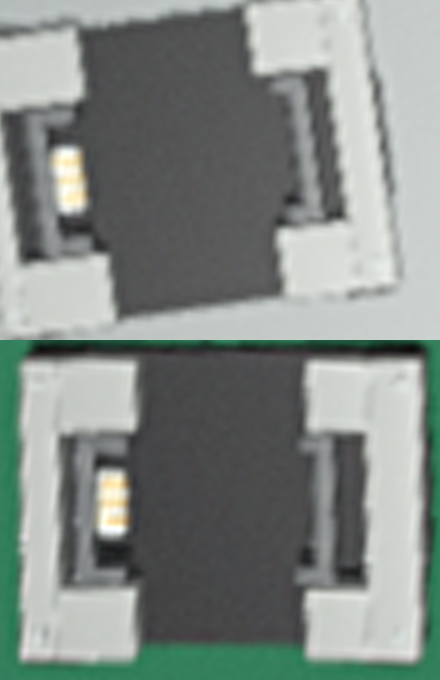

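The other unit's frame walls are about 111 mm apart, so it is unit_a. The mat unit is therefore unit_b and needs the 114 pack at (440,-347). My mat-unit fit merged with the mat, so I'll refine its pose using edges.

```bash
python3 - <<'E'
from h import *
c=dict(np.load("top0.npz")); k=2
ce=np.array([556.,126.]); yaw=np.radians(-166.1)
xs=np.arange(-112,112,1/k); ys=np.arange(-90,90,1/k); X,Y=np.meshgrid(xs,ys)
def warp(z):
    ex=np.array([np.cos(yaw),np.sin(yaw)]); ey=np.array([-ex[1],ex[0]])
    W=ce+X[...,None]*ex+Y[...,None]*ey
    uv=proj(c,np.c_[W.reshape(-1,2),np.full(X.size,z)]).reshape(*X.shape,2).astype(np.float32)
    return cv2.cvtColor(cv2.remap(c["img"],uv[...,0],uv[...,1],cv2.INTER_CUBIC),cv2.COLOR_RGB2GRAY).astype(float),ex,ey
def cross(p,ax,lo,hi,t):  # first crossing of level t in lo..hi
    s=(ax>=lo)&(ax<=hi); a=ax[s]; q=p[s]-t
    i=np.where(q[:-1]*q[1:]<0)[0]
    return a[i[0]]+0.5*q[i[0]]/(q[i[0]]-q[i[0]+1]) if len(i) else np.nan
for it in range(3):
    G,ex,ey=warp(30)
    R=[]
    for sgn in(-1,1):
        e=[(y,cross(G[j],xs,*((-55,-34) if sgn<0 else (34,55)),140)) for j,y in enumerate(ys) if 38<abs(y)<68]
        e=np.array([q for q in e if np.isfinite(q[1])]); a=np.polyfit(e[:,0],e[:,1],1); R.append(a)
    sl=(R[0][0]+R[1][0])/2; off=(R[0][1]+R[1][1])/2
    # y edges: arms near x=+-60..90 : housing side edge to mat
    print("slopes",R[0],R[1])
    yaw-=np.arctan(sl)*1.0; ce=ce+off*ex
    print(it,ce,np.degrees(yaw))
G,ex,ey=warp(30)
f=lambda a,p:" ".join(f"{int(x)}:{int(v)}" for x,v in zip(a[::3],p[::3]))
for xr in((-85,-60),(60,85)):
    print("y prof",xr,f(ys,G[:,(xs>xr[0])&(xs<xr[1])].mean(1)))
print("mid ",f(xs,G[abs(ys)<10].mean(0)))
print("side",f(xs,G[(abs(ys)<26)&(abs(ys)>19)].mean(0)))
G2,_,_=warp(15.5); 
print("contact z15",f(xs[60:160],G2[abs(ys)<10].mean(0)[60:160]))
cv2.imwrite("pics/unitb.png",G[::-1])
E
```

```text
slopes [ 6.73694935e-04 -4.39121370e+01] [-8.30878054e-03  4.12014013e+01]
0 [557.31567793 126.32559737] -165.88127197185486
slopes [ 2.82504075e-03 -4.24511934e+01] [-1.15011286e-03  4.23439148e+01]
1 [557.3676969  126.33868171] -165.92925511013698
slopes [ 2.14241826e-03 -4.23957519e+01] [-4.39959697e-03  4.25736029e+01]
2 [557.28143952 126.31706217] -165.86459173080345
y prof (-85, -60) -90:190 -88:190 -87:191 -85:192 -84:190 -82:181 -81:168 -79:161 -78:168 -76:185 -75:203 -73:210 -72:209 -70:207 -69:206 -67:206 -66:206 -64:206 -63:206 -61:206 -60:206 -58:206 -57:206 -55:206 -54:206 -52:206 -51:206 -49:207 -48:209 -46:210 -45:204 -43:187 -42:156 -40:117 -39:96 -37:95 -36:103 -34:107 -33:108 -31:105 -30:101 -28:97 -27:95 -25:93 -24:95 -22:98 -21:103 -19:111 -18:118 -16:122 -15:121 -13:121 -12:120 -10:123 -9:124 -7:125 -6:124 -4:123 -3:119 -1:117 0:118 1:119 3:121 4:123 6:122 7:120 9:118 10:114 12:107 13:102 15:97 16:95 18:95 19:98 21:97 22:96 24:97 25:100 27:104 28:106 30:105 31:98 33:96 34:117 36:153 37:185 39:202 40:209 42:207 43:205 45:204 46:204 48:203 49:203 51:203 52:203 54:2
[... 2843 characters left out ...]
44:92 45:91 47:90 48:90 50:91 51:91 53:88 54:86 56:91 57:104 59:122 60:140 62:153 63:158 65:152 66:130 68:99 69:81 71:82 72:88 74:88 75:90 77:111 78:149 80:187 81:209 83:219 84:217 86:215 87:214 89:215 90:216 92:218 93:222 95:224 96:221 98:207 99:172 101:129 102:116 104:142 105:176 107:199 108:207 110:206 111:204
contact z15 -82:70 -80:73 -79:80 -77:95 -76:113 -74:130 -73:140 -71:140 -70:137 -68:142 -67:163 -65:194 -64:225 -62:242 -61:246 -59:244 -58:243 -56:240 -55:229 -53:205 -52:159 -50:111 -49:80 -47:72 -46:74 -44:76 -43:78 -41:79 -40:80 -38:80 -37:81 -35:81 -34:82 -32:82[ WARN:0@0.314] global loadsave.cpp:1063 imwrite_ Unsupported depth image for selected encoder is fallbacked to CV_8U.
```

View pics/unitb.png

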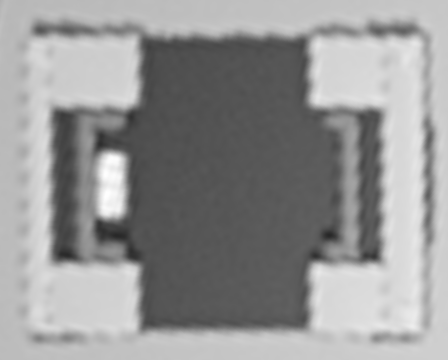

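The rectified view puts the frame walls at about −65 and +58.7 and the contact face at −51.8. That is unit_b with a frame shift of about +1 mm and a y origin of about −3. The bay target is near (555.6, 129.0) on a line at 14.1° yaw. Pack_114 is near (440.4, −349), line −21.3°, which almost matches the current tool yaw. I'll grasp 15 mm from the pack's centre towards the end that will be +x, and start moving now.

>>> send_rows:
  targets:
    - [[-0.19, -0.155, 0, 0], [-0.19, -0.155, 0, 0], [-0.19, -0.155, 0, 0], [-0.19, -0.155, 0, 0], [-0.19, -0.155, 0, 0], [-0.19, -0.155, 0, 0], [-0.19, -0.155, 0, 0], [-0.19, -0.155, 0, 0], [-0.19, -0.155, 0, 0], [-0.19, -0.155, 0, 0]]
  fingers: -1

```text
clock: 1.1
tool_pos: [470.4, 149.3, 225.6]
tcp_rot: [[-0.928, 0.372, -0.0], [0.372, 0.928, 0.0], [0.0, 0.0, -1.0]]
force: [0.2, 0.6, 0.1]
opening: 1.001
```

>>> send_rows:
  targets:
    - [[-0.071, -0.237, 0, -0.01], [-0.071, -0.237, 0, -0.01], [-0.071, -0.237, 0, -0.01], [-0.071, -0.237, 0, -0.01], [-0.071, -0.237, 0, -0.01], [-0.071, -0.237, 0, -0.01], [-0.071, -0.237, 0, -0.01], [-0.071, -0.237, 0, -0.01], [-0.071, -0.237, 0, -0.01], [-0.071, -0.237, 0, 0]]

```text
clock: 2.1
tool_pos: [427.1, -343.8, 225.5]
tcp_rot: [[-0.932, 0.363, -0.0], [0.363, 0.932, 0.0], [0.0, 0.0, -1.0]]
force: [0.3, 0.8, 0.6]
opening: 1.004
```

>>> send_rows:
  targets:
    - [[0, 0, 0.2, 0], [0, 0, 0.2, 0], [0, 0, 0.2, 0], [0, 0, 0.2, 0], [0, 0, 0.1, 0], [0, 0, 0.1, 0], [0, 0, 0.05, 0], [0, 0, 0, 0], [0, 0, 0, 0], [0, 0, 0, 0]]

```text
clock: 3.1
tool_pos: [428.2, -342.1, 16.6]
tcp_rot: [[-0.932, 0.363, 0.001], [0.363, 0.932, -0.001], [-0.001, -0.001, -1.0]]
force: [1.0, 0.8, 0.3]
opening: 1.003
```

```bash
python3 - <<'E'
from cell import get_state, imaging
from h import *
s=get_state(); print(s["tool_pos"],s["force"])
c=imaging.camera("side"); np.savez("s1.npz",**c)
cv2.imwrite("pics/s1.png",cv2.resize(c["img"][300:420,150:330],None,fx=4,fy=4,interpolation=cv2.INTER_CUBIC)[:,:,::-1])
E
```

```text
[ 428.18637704 -342.09233247   16.58247234] [0.96006366 0.766442   0.29324304]
```

View pics/s1.png

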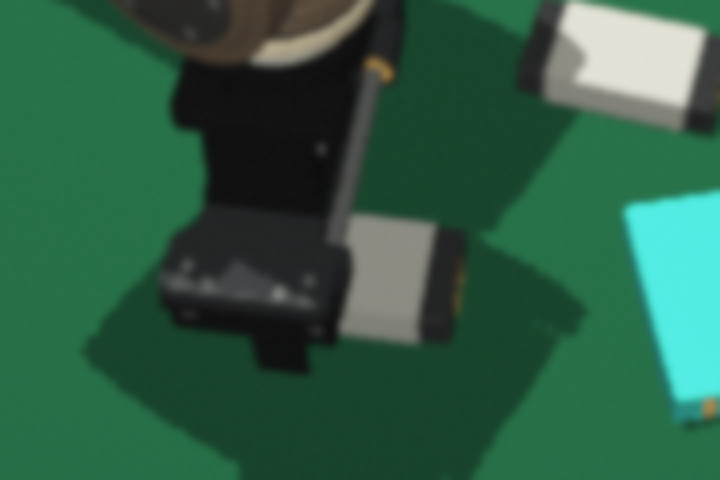

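The view shows the fingers straddling pack_114, with its far end visible at crop (440,285). I'll lower about 2.5 mm and close.

>>> send_rows:
  targets:
    - [[0, 0, 0.012, 0], [0, 0, 0, 0], [0, 0, 0, 0], [0, 0, 0, 0], [0, 0, 0, 0], [0, 0, 0, 0], [0, 0, 0, 0], [0, 0, 0, 0], [0, 0, 0, 0], [0, 0, 0, 0]]
  fingers: 1

```text
clock: 4.15
tool_pos: [427.8, -341.8, 13.2]
tcp_rot: [[-0.932, 0.363, 0.0], [0.363, 0.932, 0.0], [0.0, 0.0, -1.0]]
force: [-0.0, 0.4, -0.1]
opening: 0.522
```

>>> send_rows:
  targets:
    - [[0, 0, -0.05, 0], [0, 0, -0.1, 0], [0, 0, -0.2, 0], [0, 0, -0.2, 0], [0, 0, -0.1, 0], [0, 0, 0, 0], [0, 0, 0, 0], [0, 0, 0, 0], [0, 0, 0, 0], [0, 0, 0, 0]]

```text
clock: 5.15
tool_pos: [427.6, -341.6, 142.2]
tcp_rot: [[-0.932, 0.363, -0.001], [0.363, 0.932, 0.001], [0.002, 0.001, -1.0]]
force: [-0.6, -1.0, -1.5]
opening: 0.524
```

```bash
python3 - <<'E'
from cell import get_state, imaging
from h import *
s=get_state(); print(s["tool_pos"],s["force"],s["wrist_torque"],s["opening"])
c=imaging.camera("side"); np.savez("s2.npz",**c); c2=imaging.camera("top"); np.savez("t2.npz",**c2)
p=proj(c,s["tool_pos"])[0]; q=proj(c2,s["tool_pos"])[0]; print(p,q)
def crop(c,p):
    u,v=p.astype(int); u=min(max(u,70),490); v=min(max(v,60),360); print(u-70,v-60)
    return cv2.resize(c["img"][v-60:v+60,u-70:u+70],None,fx=4,fy=4,interpolation=cv2.INTER_CUBIC)
cv2.imwrite("pics/s2.png",crop(c,p)[:,:,::-1])
E
```

```text
[ 427.6067392  -341.57783123  142.22026202] [-0.60992963 -0.96089558 -1.50085595] [0.00150489 0.04467996 0.00342876] 0.5243489442928225
[221.90780416 320.85567233] [424.17624004 281.99994271]
151 260
```

View pics/s2.png

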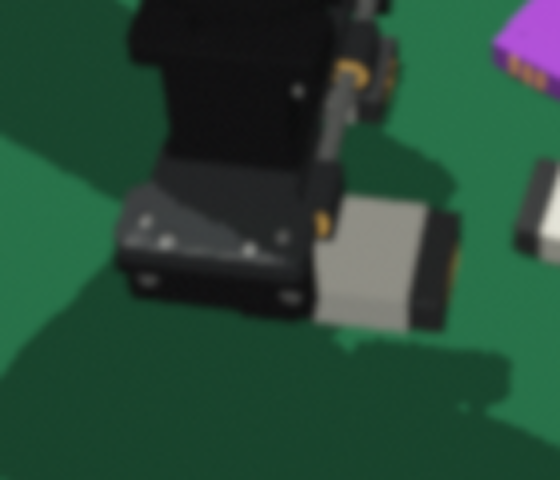

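```bash
python3 - <<'E'
from h import *
c=dict(np.load("s2.npz")); T=np.array([427.6,-341.6,142.2])
ex=np.array([-.932,.363,0]); ey=np.array([.363,.932,0])
for g in(10,15,20):
    L=57+g
    for nm,y,z in(("far top",25,6.8),("near top",-25,6.8),("near bot",-25,-13.2),("far bot",25,-13.2)):
        print(g,nm,((proj(c,T-ex*L+ey*y+[0,0,z])[0]-[151,260])*4).round())
E
```

```text
10 far top [451. 204.]
10 near top [432. 301.]
10 near bot [433. 330.]
10 far bot [451. 234.]
15 far top [462. 205.]
15 near top [445. 302.]
15 near bot [445. 332.]
15 far bot [463. 235.]
20 far top [474. 207.]
20 near top [457. 304.]
20 near bot [457. 333.]
20 far bot [474. 237.]
```

Far end at crop (461,211)/(443,330) gives a grip offset of about 14.5 mm, with the pack level. Next I'll carry it to the bay with about 9 mm of overlap on the +x wall, then turn −35.4° and descend.

>>> send_rows:
  targets:
    - [[0.0354, 0.2357, 0, 0], [0.0354, 0.2357, 0, 0], [0.0354, 0.2357, 0, 0], [0.0354, 0.2357, 0, 0], [0.0354, 0.2357, 0, 0], [0.0354, 0.2357, 0, 0], [0.0354, 0.2357, 0, 0], [0.0354, 0.2357, 0, 0], [0.0354, 0.2357, 0, 0], [0.0354, 0.2357, 0, 0]]

```text
clock: 6.25
tool_pos: [533.0, 125.2, 143.1]
tcp_rot: [[-0.932, 0.363, -0.0], [0.363, 0.932, 0.0], [0.0, 0.0, -1.0]]
force: [0.9, -0.2, -2.1]
opening: 0.525
```

>>> send_rows:
  targets:
    - [[0, 0, 0, -0.9], [0, 0, 0.05, -1], [0, 0, 0.1, -1], [0, 0, 0.1, -1], [0, 0, 0.1, -1], [0, 0, 0.05, -1], [0, 0, 0, 0], [0, 0, 0, 0], [0, 0, 0, 0], [0, 0, 0, 0]]

```text
clock: 7.25
tool_pos: [533.2, 123.2, 63.9]
tcp_rot: [[-0.97, -0.243, 0.001], [-0.243, 0.97, 0.0], [-0.001, -0.0, -1.0]]
force: [0.7, 0.1, -2.2]
opening: 0.524
```

```bash
python3 - <<'E'
from cell import get_state, imaging
from h import *
s=get_state(); T=s["tool_pos"]; R=s["tcp_rot"]; print(T,np.degrees(np.arctan2(R[1,0],R[0,0])),s["force"],s["wrist_torque"],s["opening"],s["clock"],s["joint_pos"])
c=imaging.camera("side"); np.savez("s3.npz",**c); t=imaging.camera("top"); np.savez("t3.npz",**t)
cv2.imwrite("pics/s3.png",np.hstack([cv2.resize(c["img"][140:260,170:310],None,fx=2.8,fy=2.8,interpolation=cv2.INTER_CUBIC),cv2.resize(t["img"][180:300,190:330],None,fx=2.8,fy=2.8,interpolation=cv2.INTER_CUBIC)])[:,:,::-1])
E
```

```text
[533.19847386 123.21867805  63.89128265] -165.95716553044244 [ 0.73442557  0.14471008 -2.22429773] [ 0.08675309  0.04603723 -0.03369027] 0.5235602459154397 7.25 [ 1.06357068e-01  6.02098632e-01  1.90021971e+00  1.27726726e-04
  6.38127408e-01 -1.70963546e+00]
```

View pics/s3.png

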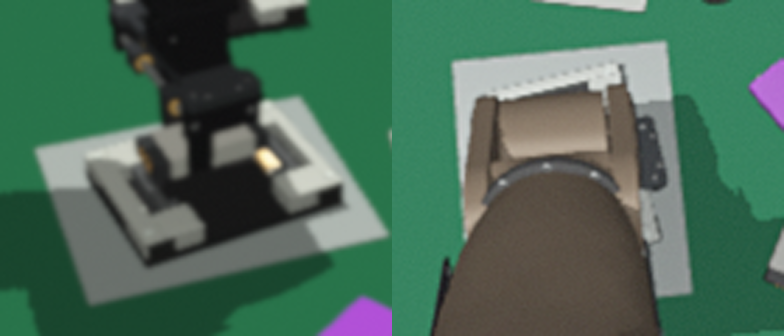

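The view shows the pack gripped level over the bay, clear of the contact at about (268,160). I'll lower to just touch the rim.

>>> send_rows:
  targets:
    - [[0, 0, 0.03, 0], [0, 0, 0.03, 0], [0, 0, 0.02, 0], [0, 0, 0.01, 0], [0, 0, 0.005, 0], [0, 0, 0.005, 0], [0, 0, 0.005, 0], [0, 0, 0.005, 0], [0, 0, 0, 0], [0, 0, 0, 0]]

```text
clock: 8.35
tool_pos: [533.4, 123.3, 41.9]
tcp_rot: [[-0.97, -0.244, 0.002], [-0.244, 0.97, 0.0], [-0.002, -0.0, -1.0]]
force: [-0.3, 1.2, 4.8]
opening: 0.525
```

>>> send_rows:
  targets:
    - [[0, 0, 0.004, 0], [0, 0, 0, 0], [0, 0, 0, 0], [0, 0, 0.004, 0], [0, 0, 0, 0], [0, 0, 0, 0], [0, 0, 0.004, 0], [0, 0, 0, 0], [0, 0, 0, 0], [0, 0, 0, 0]]

```text
clock: 9.35
tool_pos: [534.0, 123.4, 39.7]
tcp_rot: [[-0.97, -0.244, 0.003], [-0.244, 0.97, 0.001], [-0.003, -0.0, -1.0]]
force: [0.8, 1.8, 7.3]
opening: 0.523
```

>>> send_rows:
  targets:
    - [[0, 0, 0.004, 0], [0, 0, 0, 0], [0, 0, 0.004, 0], [0, 0, 0, 0], [0, 0, 0.004, 0], [0, 0, 0, 0], [0, 0, 0.003, 0], [0, 0, 0, 0], [0, 0, 0, 0], [0, 0, 0, 0]]

```text
clock: 10.35
tool_pos: [534.4, 123.5, 36.8]
tcp_rot: [[-0.97, -0.244, 0.004], [-0.244, 0.97, 0.001], [-0.004, -0.0, -1.0]]
force: [3.0, 3.5, 6.4]
opening: 0.521
```

```bash
python3 - <<'E'
from cell import get_state, imaging
from h import *
s=get_state(); print(s["tool_pos"],s["force"],s["wrist_torque"])
c=imaging.camera("side"); np.savez("s4.npz",**c)
cv2.imwrite("pics/s4.png",cv2.resize(c["img"][165:245,190:300],None,fx=6,fy=6,interpolation=cv2.INTER_CUBIC)[:,:,::-1])
E
```

```text
[534.37154741 123.51730876  36.81844907] [2.99316425 3.48231285 6.39210234] [ 0.46048299 -0.2900403  -0.12383663]
```

View pics/s4.png

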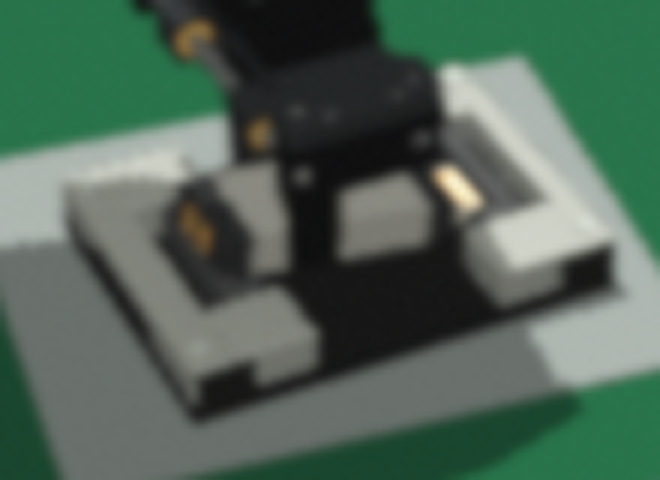

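The view shows the pack tilted, +x end raised at the rim (195,225) and −x end down in front of the contact (455,190). Now I'll push along −x against the spring.

>>> send_rows:
  targets:
    - [[-0.005, 0, 0.001, 0], [-0.005, 0, 0, 0], [-0.005, 0, 0.001, 0], [-0.005, 0, 0, 0], [-0.005, 0, 0.001, 0], [-0.005, 0, 0, 0], [-0.005, 0, 0, 0], [-0.005, 0, 0, 0], [0, 0, 0, 0], [0, 0, 0, 0]]

```text
clock: 11.4
tool_pos: [540.7, 125.1, 35.2]
tcp_rot: [[-0.97, -0.244, 0.0], [-0.244, 0.97, 0.0], [-0.0, 0.0, -1.0]]
force: [-0.9, -0.1, 2.7]
opening: 0.522
```

>>> send_rows:
  targets:
    - [[-0.005, 0, 0, 0], [-0.005, 0, 0, 0], [-0.005, 0, 0, 0], [-0.005, 0, 0, 0], [-0.005, 0, 0, 0], [0, 0, 0, 0], [0, 0, 0, 0], [0, 0, 0, 0], [0, 0, 0, 0], [0, 0, 0, 0]]

```text
clock: 12.4
tool_pos: [544.6, 126.2, 35.0]
tcp_rot: [[-0.97, -0.244, -0.002], [-0.244, 0.97, -0.0], [0.002, 0.0, -1.0]]
force: [-6.9, -3.0, 3.5]
opening: 0.528
```

>>> send_rows:
  targets:
    - [[-0.005, 0, 0, 0], [-0.005, 0, 0, 0], [-0.003, 0, 0, 0], [0, 0, 0.005, 0], [0, 0, 0.005, 0], [0, 0, 0.005, 0], [0, 0, 0.005, 0], [0, 0, 0, 0], [0, 0, 0, 0], [0, 0, 0, 0]]

```text
clock: 13.4
tool_pos: [546.7, 126.7, 30.9]
tcp_rot: [[-0.97, -0.244, -0.003], [-0.244, 0.97, -0.0], [0.003, 0.0, -1.0]]
force: [-9.6, -3.1, 3.8]
opening: 0.52
```

>>> send_rows:
  targets:
    - [[0, 0, 0.005, 0], [0, 0, 0.005, 0], [0, 0, 0.005, 0], [0, 0, 0.005, 0], [0, 0, 0.005, 0], [0, 0, 0, 0], [0, 0, 0, 0], [0, 0, 0, 0], [0, 0, 0, 0], [0, 0, 0, 0]]

```text
clock: 14.4
tool_pos: [546.9, 126.8, 25.9]
tcp_rot: [[-0.97, -0.244, -0.003], [-0.244, 0.97, -0.0], [0.003, 0.0, -1.0]]
force: [-7.3, -3.5, 3.2]
opening: 0.525
```

```bash
python3 - <<'E'
from cell import get_state, imaging
from h import *
s=get_state(); print(s["tool_pos"],s["force"],s["wrist_torque"])
c=imaging.camera("side"); np.savez("s5.npz",**c)
cv2.imwrite("pics/s5.png",cv2.resize(c["img"][165:245,190:300],None,fx=6,fy=6,interpolation=cv2.INTER_CUBIC)[:,:,::-1])
E
```

```text
[546.86508159 126.80979121  25.93095464] [-7.29450923 -3.50304268  3.23121422] [-0.33136636  1.18234464 -0.06041138]
```

View pics/s5.png

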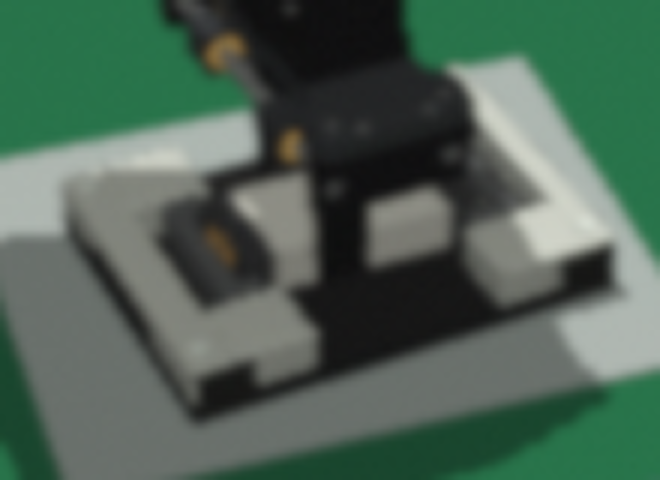

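The view shows the +x end (220,240) now dropped inside the +x wall and the −x end seated at the contact. It needs about 3 mm more.

>>> send_rows:
  targets:
    - [[0, 0, 0.005, 0], [0, 0, 0, 0], [0, 0, 0.005, 0], [0, 0, 0, 0], [0, 0, 0.003, 0], [0, 0, 0, 0], [0, 0, 0, 0], [0, 0, 0, 0], [0, 0, 0, 0], [0, 0, 0, 0]]

```text
clock: 15.45
tool_pos: [547.0, 126.8, 23.4]
tcp_rot: [[-0.97, -0.244, -0.002], [-0.244, 0.97, -0.0], [0.002, 0.0, -1.0]]
force: [-7.4, -2.2, 3.9]
opening: 0.524
```

>>> send_rows:
  targets:
    - [[0, 0, 0.003, 0], [0, 0, 0, 0], [0, 0, 0.003, 0], [0, 0, 0, 0], [0, 0, 0, 0], [0, 0, 0, 0], [0, 0, 0, 0], [0, 0, 0, 0], [0, 0, 0, 0], [0, 0, 0, 0]]

```text
clock: 16.45
tool_pos: [547.1, 126.8, 22.2]
tcp_rot: [[-0.97, -0.244, -0.002], [-0.244, 0.97, -0.0], [0.002, 0.0, -1.0]]
force: [-7.7, -2.5, 4.3]
opening: 0.523
```

>>> send_rows:
  targets:
    - [[0, 0, 0, 0], [0, 0, 0, 0], [0, 0, 0, 0], [0, 0, 0, 0], [0, 0, 0, 0], [0, 0, -0.02, 0], [0, 0, -0.04, 0], [0, 0, -0.1, 0], [0, 0, -0.1, 0], [0, 0, 0, 0]]
  fingers: -0.4

```text
clock: 17.45
tool_pos: [549.2, 127.1, 77.1]
tcp_rot: [[-0.97, -0.244, 0.004], [-0.244, 0.97, 0.001], [-0.004, -0.0, -1.0]]
force: [0.1, -0.0, 0.7]
opening: 0.7
```

```bash
python3 - <<'E'
from cell import get_state, imaging
from h import *
s=get_state(); print(s["tool_pos"],s["force"],s["opening"])
c=imaging.camera("side"); np.savez("s6.npz",**c)
# unit frame landmarks -> predicted pixels for a flat pack, sampled profile along axis at z=30 (pack's grey band/dark ends)
ex=np.array([-.970,-.244]); ey=np.array([.244,-.970]); F=np.array([555.6,129.0])
xs=np.arange(-80,81,1.)
for y in (-18,0,18):
    P=np.c_[F+xs[:,None]*ex+y*ey,np.full(len(xs),30.)]
    uv=proj(c,P).astype(np.float32)
    g=cv2.remap(c["img"],uv[None,:,0],uv[None,:,1],cv2.INTER_LINEAR)[0].mean(1)
    print(y," ".join(f"{int(a)}:{int(b)}" for a,b in zip(xs[::2],g[::2])))
E
```

```text
[549.2131184  127.14864412  77.13975802] [ 0.07158039 -0.04786858  0.69957277] 0.6999445575130472
-18 -80:109 -78:100 -76:95 -74:94 -72:94 -70:96 -68:94 -66:89 -64:80 -62:69 -60:59 -58:54 -56:54 -54:55 -52:57 -50:58 -48:60 -46:66 -44:78 -42:94 -40:112 -38:124 -36:129 -34:125 -32:108 -30:87 -28:60 -26:40 -24:24 -22:18 -20:16 -18:15 -16:16 -14:16 -12:17 -10:18 -8:30 -6:46 -4:70 -2:96 0:115 2:127 4:131 6:133 8:135 10:135 12:134 14:133 16:134 18:135 20:134 22:133 24:136 26:145 28:161 30:181 32:197 34:207 36:211 38:208 40:193 42:164 44:126 46:91 48:67 50:61 52:59 54:60 56:62 58:69 60:79 62:89 64:93 66:90 68:80 70:70 72:69 74:73 76:83 78:93 80:104
0 -80:108 -78:96 -76:86 -74:83 -72:83 -70:87 -68:89 -66:88 -64:83 -62:84 -60:93 -58:110 -56:113 -54:103 -52:80 -50:67 -48:60 -46:66 -44:82 -42:105 -40:131 -38:144 -36:149 -34:144 -32:142 -30:142 -28:147 -26:152 -24:152 -22:147 -20:139 -18:137 -16:139 -14:144 -12:144 -10:141 -8:136 -6:132 -4:129 -2:130 0:133 2:137 4:137 6:139 8:140 10:140 12:140 14:140 16:140 18:141 20:146 22:156 24:170 26:179 28:188 30:198 32:206 34:212 36:216 38:212 40:199 42:172 44:132 46:96 48:72 50:62 52:60 54:60 56:61 58:68 60:79 62:88 64:93 66:89 68:78 70:65 72:54 74:49 76:51 78:66 80:88
18 -80:108 -78:99 -76:91 -74:80 -72:70 -70:65 -68:63 -66:61 -64:62 -62:68 -60:80 -58:92 -56:95 -54:88 -52:70 -50:55 -48:46 -46:50 -44:66 -42:89 -40:109 -38:125 -36:134 -34:138 -32:139 -30:139 -28:139 -26:139 -24:140 -22:139 -20:139 -18:140 -16:140 -14:140 -12:140 -10:139 -8:139 -6:139 -4:139 -2:140 0:140 2:139 4:139 6:139 8:139 10:139 12:139 14:139 16:139 18:139 20:139 22:139 24:139 26:139 28:139 30:139 32:139 34:139 36:138 38:135 40:124 42:105 44:79 46:58 48:45 50:38 52:38 54:38 56:40 58:46 60:60 62:74 64:85 66:87 68:78 70:65 72:54 74:49 76:58 78:81 80:116
```

Band edges at −42/+43 in the unit's frame match a pack centred in the bay and roughly level. To be sure, I'll close the fingers and press lightly on the +x end.

>>> send_rows:
  targets:
    - [[0.06, 0, 0, 0], [0.06, 0, 0, 0], [0.045, 0, 0, 0], [0, 0, 0, 0], [0, 0, 0, 0], [0, 0, 0.05, 0], [0, 0, 0.05, 0], [0, 0, 0.04, 0], [0, 0, 0, 0], [0, 0, 0, 0]]
  fingers: 1

```text
clock: 18.5
tool_pos: [515.9, 118.9, 46.0]
tcp_rot: [[-0.97, -0.244, -0.001], [-0.244, 0.97, -0.0], [0.001, 0.0, -1.0]]
force: [-0.4, -0.1, -0.3]
opening: 0.003
```

>>> send_rows:
  targets:
    - [[0, 0, 0.005, 0], [0, 0, 0, 0], [0, 0, 0.005, 0], [0, 0, 0, 0], [0, 0, 0.005, 0], [0, 0, 0, 0], [0, 0, 0.005, 0], [0, 0, 0, 0], [0, 0, 0, 0], [0, 0, 0, 0]]

```text
clock: 19.5
tool_pos: [516.1, 118.9, 42.4]
tcp_rot: [[-0.97, -0.244, 0.0], [-0.244, 0.97, 0.0], [-0.0, 0.0, -1.0]]
force: [0.6, -0.9, -0.3]
opening: 0.005
```

>>> send_rows:
  targets:
    - [[0, 0, 0.003, 0], [0, 0, 0, 0], [0, 0, 0.003, 0], [0, 0, 0, 0], [0, 0, 0.002, 0], [0, 0, 0, 0], [0, 0, 0.002, 0], [0, 0, 0, 0], [0, 0, 0, 0], [0, 0, 0, 0]]

```text
clock: 20.5
tool_pos: [516.1, 118.9, 41.3]
tcp_rot: [[-0.97, -0.244, 0.001], [-0.244, 0.97, 0.0], [-0.001, -0.0, -1.0]]
force: [-3.7, -1.2, 14.8]
opening: 0.005
```

Firm contact of 14.8 N with the fingertips at z≈30.3, so the +x end is flush. I'll lift and retreat, then check the −x end in the images.

>>> send_rows:
  targets:
    - [[0, 0, -0.02, 0], [0, 0, -0.1, 0], [0, 0, -0.2, 0], [0, 0, -0.2, 0], [0, 0, -0.2, 0], [0, 0.2, -0.1, 0], [0, 0.24, 0, 0], [0, 0.24, 0, 0], [0, 0.24, 0, 0], [0, 0.24, 0, 0]]

```text
clock: 21.5
tool_pos: [458.6, 345.7, 204.6]
tcp_rot: [[-0.97, -0.244, 0.0], [-0.244, 0.97, 0.0], [-0.0, 0.0, -1.0]]
force: [0.7, -0.6, -0.2]
opening: 0.0
```

>>> send_rows:
  targets:
    - [[0, 0.24, 0, 0], [0, 0.24, 0, 0], [0, 0.1, 0, 0], [0, 0, 0, 0], [0, 0, 0, 0], [0, 0, 0, 0], [0, 0, 0, 0], [0, 0, 0, 0], [0, 0, 0, 0], [0, 0, 0, 0]]

```text
clock: 22.5
tool_pos: [431.3, 456.1, 204.6]
tcp_rot: [[-0.97, -0.244, 0.0], [-0.244, 0.97, 0.0], [-0.0, 0.0, -1.0]]
force: [-0.6, 0.6, -0.4]
opening: 0.003
```

```bash
python3 - <<'E'
from cell import get_state, imaging
from h import *
s=get_state(); print(s["tool_pos"],s["force"],s["clock"])
c=imaging.camera("side"); t=imaging.camera("top"); np.savez("s7.npz",**c); np.savez("t7.npz",**t)
ex=np.array([-.970,-.244]); ey=np.array([.244,-.970]); F=np.array([555.6,129.0])
xs=np.arange(-75,76,1.)
for n,k in(("side",c),("top",t)):
  for y in(-15,15):
    P=np.c_[F+xs[:,None]*ex+y*ey,np.full(len(xs),30.)]; uv=proj(k,P).astype(np.float32)
    g=cv2.remap(k["img"],uv[None,:,0],uv[None,:,1],cv2.INTER_LINEAR)[0].mean(1)
    i=np.where((g[:-1]-115)*(g[1:]-115)<0)[0]; print(n,y,"crossings",xs[i]+.5)
a=cv2.resize(c["img"][165:245,190:300],None,fx=3.6,fy=3.6,interpolation=cv2.INTER_CUBIC)
b=cv2.resize(t["img"][195:275,200:310],None,fx=3.6,fy=3.6,interpolation=cv2.INTER_CUBIC)
cv2.imwrite("pics/fin.png",np.vstack([a,b])[:,:,::-1])
# others unmoved
t0=dict(np.load("top0.npz"))
for nm,(u,v) in dict(p90=(336,269),p102=(382,225),cover=(261,171),suction=(305,172),driver=(363,175)).items():
    w=np.s_[v-28:v+28,u-20:u+20]; print(nm,np.abs(t["img"][w].astype(int)-t0["img"][w]).mean().round(2))
E
```

```text
[431.33700255 456.10452828 204.5574492 ] [-0.58815166  0.60792112 -0.36734508] 22.5
side -15 crossings [-43.5  45.5]
side 15 crossings [-43.5  45.5]
top -15 crossings [-74.5 -54.5 -46.5  54.5  56.5  66.5]
top 15 crossings [-73.5 -55.5 -46.5  46.5  51.5  57.5  66.5]
p90 2.98
p102 2.97
cover 3.25
suction 2.79
driver 2.83
```

View pics/fin.png

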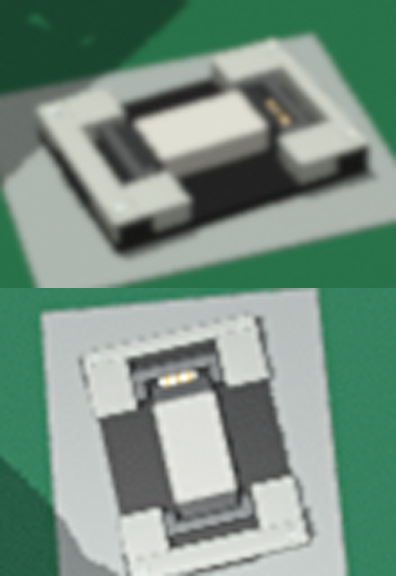

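The final view shows the pack lying in the bay between the walls, with the contact (brass strips) exposed at its −x end. One last numeric tilt check compares the band's far-edge position at both ends, in the side view against the top view.

```bash
python3 - <<'E'
from h import *
ex=np.array([-.970,-.244]); ey=np.array([.244,-.970]); F=np.array([555.6,129.0])
ys=np.arange(-40,41,.5)
for n in("s7","t7"):
    k=dict(np.load(n+".npz"))
    for x0 in(-32,-16,0,16,32):
        G=0
        for x in x0+np.arange(-5,6):
            P=np.c_[F+x*ex+ys[:,None]*ey,np.full(len(ys),30.)]; uv=proj(k,P).astype(np.float32)
            G=G+cv2.remap(k["img"],uv[None,:,0],uv[None,:,1],cv2.INTER_CUBIC)[0].mean(1)/11
        i=np.where((G[:-1]-130)*(G[1:]-130)<0)[0]
        print(n,x0,[round(float(ys[j]+.5*(130-G[j])/(G[j+1]-G[j])),1) for j in i])
E
```

```text
s7 -32 [-26.7, 30.7]
s7 -16 [-25.5, 31.5]
s7 0 [-25.6, 31.7]
s7 16 [-25.6, 31.5]
s7 32 [-25.5, 31.4]
t7 -32 [-26.2, 27.7]
t7 -16 [-26.2, 27.7]
t7 0 [-26.4, 27.6]
t7 16 [-26.5, 27.7]
t7 32 [-26.4, 27.8]
```

```bash
python3 -c "
from cell import bot; print(bot.hand_in())"
```

```text
the job is handed in; nothing more can be done
None
```

I fitted the 114 mm pack into the bay of the instrument on the mat and handed the job in at about 22.6 s; the hand-in gives no verdict.

**Choice of pack:** The mat instrument is unit_b: its end walls measured about 123 mm apart, against about 111 mm on the other unit. Its frame sits about 1 mm off centre along x.

**How it was fitted:**
- I gripped the pack 14.5 mm off centre and tilted it about 10° in the grip by lowering it onto the +x wall.
- I then pushed it against the spring to about 10 N and tipped it down.
- After release I pressed the +x end with closed fingers to about 15 N. It did not give.

**Last checks:**
- **Height:** the fingertips met the +x end at about z = 30.3 mm, against 30 mm for flush.
- **Tilt and position:** the pack's centre is about 1 mm from the bay middle along x. The band's edges stayed straight to within about 0.3 mm over 48 mm, so no tilt was visible.
- **Disagreements:**
  - The side-view sample at the −x end was off by about 1 mm. I took it for edge blur and did not resolve it.
  - The top-view check of the band's ends along x was muddled by extra edges.
- **Other things:** the areas around the 90 and 102 mm packs, cover, suction lifter and screwdriver looked the same as at the start.
- **Force:** the largest force I saw reported was about 15 N. It is only read at the end of each move.

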